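# Uncover the terminal bay of a sign driver

## Task

Open the terminal bay of the aluminium driver box: first press its dark plastic snap tab all the way down, flush with the box top, where it stays; then push the released cover along between its guides, over the tab, until the terminal bay is completely uncovered and the cover lies flat on the box. Do not lift or tip the cover, and leave the tape roll, screwdriver and power brick where they lie.

Things in the scene. Friction and masses are not known exactly. Their poses are not given: they have to be found in the camera images.
- driver: Fixed aluminium driver box, 200 (x) x 100 (y) x 45 mm high, flat on the table. Origin: centre of its underside; z up; +x is the way the cover slides off. Its flat top (deck) is at z = 45 mm. Guide rails 8 mm high run along both long edges, inner faces at y = +-43.5 mm. Two 8 mm high back stops at the -x end (y beyond +-34 mm) leave the middle open for a finger; a stop ridge at x = 97 mm.
- cover: Loose dark plastic cover, 70 (x) x 84 (y) mm, about 0.12 kg, seated over the bay between the rails. Origin: centre of its underside, at driver x = -61, z = 45 mm; axes as the driver's. Slab 3 to 13 mm above its underside on two runners; at its rear (-x) end an upright thumb wall 8 mm thick, 52 mm wide, up to 30 mm. Slides with 1 to 2 N friction; the tab blocks it in +x until pressed.
- cover_wall (a point): Middle of the rear face of the cover's thumb wall (the face that looks to the driver's -x), 15 mm above the deck: where the cover is pushed, in the driver's +x direction. The wall's face is at the cover's x = -35 mm.
- bay (a point): Centre of the terminal bay at deck level: an opening in the deck, 50 (x) x 66 (y) mm, hidden under the cover at the start; driver x = -86 to -36 mm. It is uncovered once the cover has been pushed 66 mm or more in the driver's +x (cover origin beyond driver x = +5 mm); the stop ridge ends the cover's travel at 123 mm.
- tab_top (a point): Pressing point on top of the dark snap tab, a tongue 48 (x) x 24 (y) mm standing 10 mm above the deck just ahead of the cover, driver x = -24 to +24 mm, y = -12 to 12 mm. This point is at driver x = +10 mm, y = 0, 36 mm clear of the cover's front edge. Pressed straight down 10 mm it is flush with the deck.
- tab (a joint): How far the snap tab is pressed down: 0 = up (blocks the cover), 0.010 m = fully down, flush. About 4 N moves it all the way; it stays where it is left and does not spring back. From 0.008 m the cover passes over it.
- tape: Loose roll of yellow tape lying flat, 84 mm across, 24 mm high, beside the box; leave it. Origin: centre of its underside.
- screwdriver: Loose screwdriver, 170 mm long, red handle, lying beside the box; leave it. Its x axis runs from the handle to the tip.
- brick: Loose black power brick, 110 x 48 x 32 mm, beyond the box's +x end; leave it. Origin: centre of its underside.
There are look-alikes about, which are no part of the job. What is shaped like the cover but blue, green or purple is not meant.

How it is judged (in metres and radians):
On the way, in this order (a step that is already met when the one before it is completed fails the run):
1. the tab is pressed down (8 mm or more) while the cover is still on its seat (value of joint tab above 0.008 m and x of cover in the frame of driver below -0.055 m), for 0.1 s.
2. the cover has been pushed 66 mm or more along its guides, clear of the bay (x of cover in the frame of driver above 0.005 m), for 0.1 s.
At the end, for the whole second after the job is handed in: The tab is down by at least 8 mm; the cover lies flat (within 0.06 rad) and still on the box's deck (underside within 3 mm of it) between the guides, at least 66 mm forward of its seat, so that the bay is fully uncovered (value of joint tab above 0.008 m and x of cover in the frame of driver between 0.005 and 0.066 m and z of cover in the frame of driver between 0.042 and 0.048 m and y of cover in the frame of driver between -0.005 and 0.005 m and angle between cover's own z axis and vertical below 0.06 rad and linear speed of cover below 0.01 m/s); the robot touches nothing.
It fails at once if the cover is lifted more than 8 mm off the deck or tipped by more than 0.2 rad (z of cover in the frame of driver above 0.053 m or angle between cover's own z axis and vertical above 0.2 rad).
It fails at once if the tape roll, screwdriver or power brick is moved by more than 15 mm (distance of any of tape, screwdriver, brick from where it was at the start of the episode above 0.015 m).
It also fails if it takes over 38 s, if anything falls off the work surface, if the arm or the gripper's body presses on something with over 40 N, if the wrist force passes 120 N, or if a joint passes its speed limit or range.

## Robot

A 6-joint arm with a two-finger parallel gripper is mounted at the origin on the work surface. World frame = base frame: x ahead of the robot, y to its left, z up, the work surface at z = 0. Lengths are in mm, angles in degrees, forces in N, time in s.
With the tool pointing down it reaches from about 350 to 850 mm from the base axis. Payload 8.1 kg.
Tool frame: the origin (TCP) lies midway between the tips of the shut fingers; the grasp point (between the pads) lies 19 mm behind it; x points along the fingers, y is the direction in which the jaws open and shut, and the axes are right-handed (so a half turn about x gives the same grasp; the last joint's range is limited). The gripper opens to 85 mm and grips with 20 to 120 N. Pads are 22 mm wide; open, the fingers measure 114 mm over their backs; the gripper's body (76 mm by 85 mm) begins 54 mm behind the grasp point. The pads swing forward as they close: fully open they stand 13 mm farther back than shut.
Start: joints at [58.304, 7.471, 85.268, -0, 87.261, -4.893], TCP at [270.535, 535.552, 231.292] pointing down, gripper open.
Joint ranges: [-169.43, 169.43], [-51.17, 129.36], [1.28, 143.12], [-76.62, 256.62], [0, 156.53], [-152.29, 152.29]. Speed limits (degrees/s): [136.94, 136.94, 159.86, 180, 180, 180].

## Interface

Orientations are given as [roll, pitch, yaw] about the fixed x, y, z axes, in that order (R = Rz(yaw) Ry(pitch) Rx(roll)).
In Python, from bench import sense, snapshot, hand_in gives the robot as it stands.
- The arm moves only by the tool drive_tool, never from a script. Its argument "deltas" is a list of rows, each a list of 7 numbers: the closure in counts, from 0 (fully open) to 255 (shut), then the shift along the tool's x, y, z in m, then the turn, a rotation vector about the tool's x, y, z in rad. A call has exactly 10 rows; each row is the pose to reach, as a shift and turn from the pose commanded when the call began, along the tool's axes at that moment; what a row does not reach only later rows make up. A row lasts 1/12 s, in which the tool goes at most 41.7 mm and 7.16 degrees, less where a joint would pass 70% of its speed; a pose out of reach is approached as far as the arm can. A call with a gripper value outside its range is refused whole. The fingers move at their own pace and stop on an object; "squeeze" is the grip in N (left out, the last holds). Time passes only in rows, so rows that repeat a pose let the fingers close, or fill a call up. It gives the time, the measured TCP pose, the force and the opening at its end, in the units of the state.
- sense(): the state, without advancing time (a new reading comes with each control period).
- snapshot(name): name is "side" or "top" or "wrist"; returns a dict with "frame" (480x640x3 uint8, blue, green, red), "fx", "fy", "cx", "cy" (pixels), "rvec" (rotation vector, rad) and "tvec" (3), from world to camera coordinates, as OpenCV has them. Camera axes: x right, y down, z forward; pixel columns grow to the right and rows downward; lengths in mm; the calibration is good to about 2 mm. A picture is of the moment at which its call begins. There is no depth.
- hand_in(): hands the job in, once; it reports no verdict.
The state is a dict: "time": time; "joint_pos": joint angles; "qd": joint speeds; "joint_efforts": joint torques, N m; "tool_pos": TCP position; "tcp_rot": TCP orientation; "ft_force": force on the tool from outside, world axes, zero at the start; "wrist_torque": the same for the moment, N m; "finger_gap": finger opening in mm.
Only numpy, scipy, OpenCV 4.12 (cv2) and the standard library are available. Lean on these libraries where they do the work, as an engineer would, in place of code of your own. Each camera call takes 0.05 s, during which the arm holds its last target.

## Working session

There is one attempt and no reset: what is moved stays moved. The work goes in short steps, Python scripts to look and compute and a tool call to move; the robot and the scene stay as the last step left them, time stands still between calls to the robot, and variables do not carry over. Pictures are saved under pics/ and viewed, and the job is handed in when it is done.

Besides the shell and the picture viewer there is one more tool, called after ">>>" as name([rows], argument=value, ...), one row to a line, values as JSON. drive_tool: Moves the arm, as the interface text tells. Its arguments: {"type":"object","properties":{"deltas":{"type":"array","items":{"type":"array","items":{"type":"number"}}},"squeeze":{"type":"number"}},"required":["deltas"]}

```bash
mkdir -p pics; ls; python3 - <<'E'
from bench import sense,snapshot
import cv2
s=sense();print(s)
for n in("side","top","wrist"):
    d=snapshot(n);cv2.imwrite(f"pics/{n}0.png",d["frame"]);print(n,d["fx"],d["fy"],d["cx"],d["cy"],d["rvec"],d["tvec"])
E
```

```text
pics
{'time': 0.0, 'joint_pos': array([ 5.83046923e+01,  7.51599238e+00,  8.53306809e+01, -2.42746206e-03,
        8.72627140e+01, -4.89241310e+00]), 'qd': array([-1.22059743e-02, -9.71044931e-02,  6.03990830e-02,  1.45068043e-03,
        5.99550852e-03, -7.56351565e-07]), 'joint_efforts': array([-6.51363480e-04, -5.69388306e+01, -5.00546980e+01, -3.85488011e-04,
        1.45960724e-02,  2.76346208e-05]), 'tool_pos': array([270.2408654 , 535.05722643, 230.22179919]), 'tcp_rot': array([ -93.62271355,   89.8905858 , -120.4254899 ]), 'ft_force': array([-0.77856255,  0.14882156,  0.72852872]), 'wrist_torque': array([-0.02122474,  0.01205879, -0.06306457]), 'finger_gap': 85.40510000519319}
side 439.7428402613256 439.7428402613256 319.40980253123763 239.90261538562655 [ 0.41908548 -2.62249304  1.33889515] [537.82656701 182.19362742 681.95618306]
top 604.3255581376003 604.3255581376003 306.0305385855275 251.62807573882637 [ 2.15568902 -2.20865434  0.10445944] [ -25.03217518  557.62582276 1277.45483118]
wrist 383.4744548940054 383.4744548940054 321.567770764356 245.69576952404097 [-2.44585783 -1.50344641 -0.23030937] [-597.7716076   -38.79991574  379.02424297]
```

View pics/side0.png

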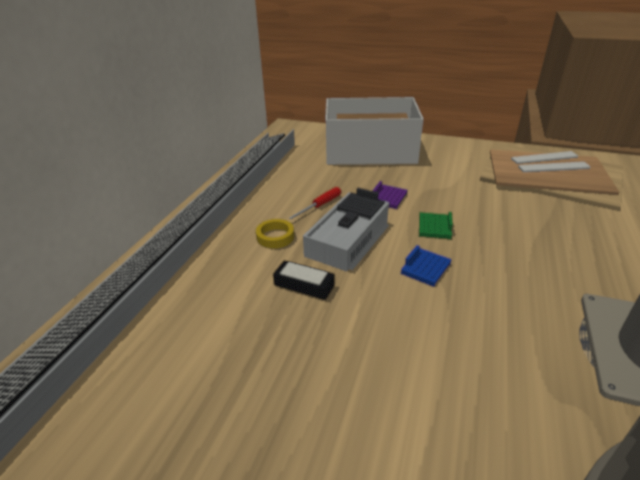

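View pics/top0.png

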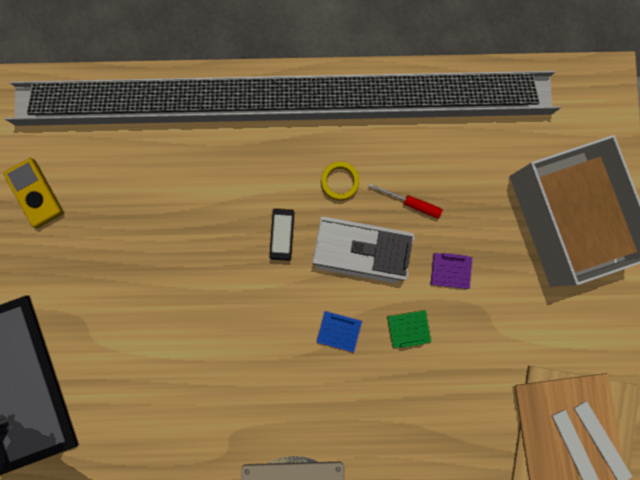

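View pics/wrist0.png

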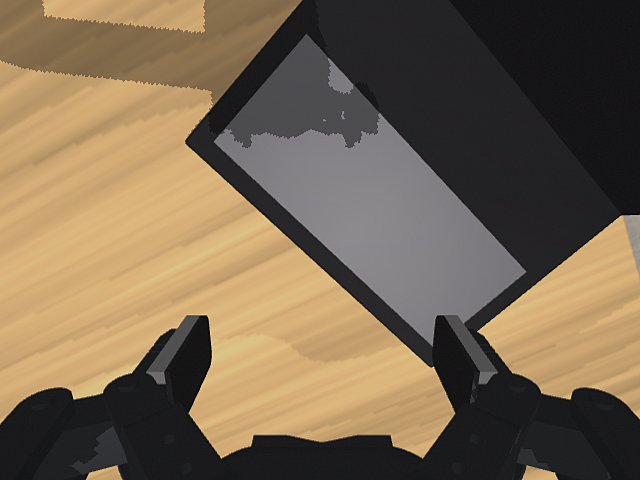

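The side view shows the box near (347,230) with the dark cover at its far end. In the top view the box spans (315..412, 218..283), with the tab at (363,248) and the cover at (393,253), so the cover slides to image left. The brick, at (282,235), is clear of the box.

```bash
cat > h.py <<'E'
import numpy as np,cv2
from bench import sense,snapshot
def ray(d,uv,z):
    K=np.array([[d["fx"],0,d["cx"]],[0,d["fy"],d["cy"]],[0,0,1]])
    R=cv2.Rodrigues(np.array(d["rvec"]))[0];t=np.array(d["tvec"])
    c=-R.T@t; out=[]
    for u in np.atleast_2d(uv):
        v=R.T@np.linalg.inv(K)@[u[0],u[1],1]; out.append(c+v*(z-c[2])/v[2])
    return np.array(out)
def proj(d,P):
    K=np.array([[d["fx"],0,d["cx"]],[0,d["fy"],d["cy"]],[0,0,1]])
    return cv2.projectPoints(np.atleast_2d(P).astype(float),np.array(d["rvec"]),np.array(d["tvec"]),K,None)[0][:,0]
E
python3 - <<'E'
from h import *
d=snapshot("top");f=d["frame"]
s=sense();print(proj(d,s['tool_pos']),proj(d,[0,0,0]))
c=f[205:295,300:425];cv2.imwrite("pics/topz.png",cv2.resize(c,None,fx=6,fy=6,interpolation=cv2.INTER_CUBIC))
hsv=cv2.cvtColor(f,cv2.COLOR_BGR2HSV)
m=((hsv[...,1]<60)).astype(np.uint8);m[:205]=0;m[295:]=0;m[:,:300]=0;m[:,425:]=0
cv2.imwrite("pics/m.png",cv2.resize(m[205:295,300:425]*255,None,fx=6,fy=6))
cs,_=cv2.findContours(m,0,2);k=max(cs,key=cv2.contourArea);r=cv2.minAreaRect(k);print(r,cv2.boxPoints(r))
for z in(45,53):print(ray(d,cv2.boxPoints(r),z))
g=cv2.cvtColor(f,6);print(g[240:262:3,345:415:3])
E
```

```text
[[-14.44253516 411.25736204]] [[294.18856745 515.42412421]]
((363.06396484375, 250.1479949951172), (95.70370483398438, 52.6817626953125), 10.30484676361084) [[311.27197 267.504  ]
 [320.69598 215.672  ]
 [414.85596 232.79199]
 [405.43195 284.624  ]]
[[ 521.11304162  -48.57474718   45.        ]
 [ 631.1653015   -71.45449336   45.        ]
 [ 589.7448841  -270.84180092   45.        ]
 [ 480.11739853 -246.49158833   45.        ]]
[[ 520.63959493  -48.42218905   53.        ]
 [ 630.001721    -71.15845716   53.        ]
 [ 588.84104957 -269.295414     53.        ]
 [ 479.90103406 -245.09790072   53.        ]]
[[159 161 151 107 147 156 161 161 157 156 154  53  57  63  56  61  51  62
   54  61  61  60  77 133]
 [159 158 128  54  50  52  58  77 102 124 150  62  53  65  55  62  59  62
   60  60  60  50  87 127]
 [156 157 105  50  48  46  52  64  63  63  65  62  56  62  59  62  60  60
   60  60  59  46  83 120]
 [159 161  77  47  44  45  59  63  64  63  43  64  59  62  60  60  56  62
   61  61  54  60  96 117]
 [160 162  90  47  38  51  57  63  63  63  46  61  56  59  62  56  61  57
   60  61  45  58 110 121]
 [158 156 156 158 160 148 103  75  73  46  51  56  62  57  61  59  60  59
   59  61  37  59 123 124]
 [159 159 159 159 159 159 160 159 158 155  56  61  61  61  63  50  61  55
   60  59  30  62 122 122]
 [158 157 157 158 160 159 159 158 157 155  56  54  60  53  60  55  60  57
   59  57  45  65 120 119]]
```

View pics/topz.png

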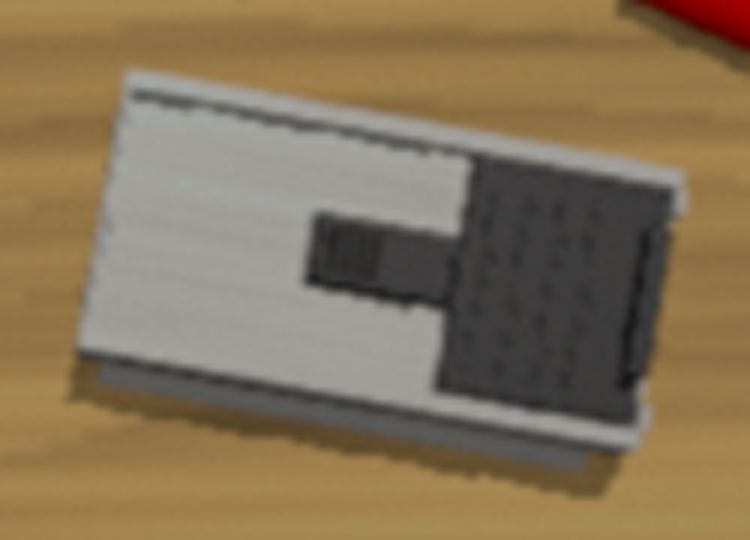

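View pics/m.png

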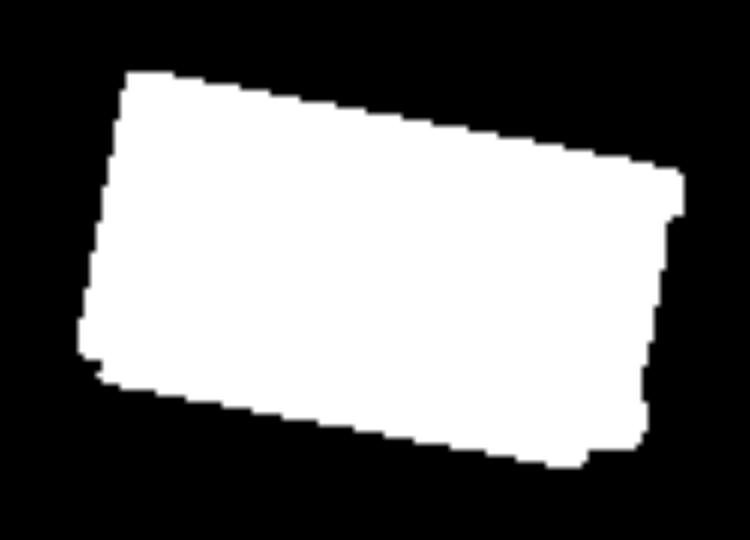

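```bash
python3 - <<'E'
from h import *
d=snapshot("top")
z=lambda p:[(300+(p[0]+.5)/6-.5,205+(p[1]+.5)/6-.5) for p in p] if False else None
q=lambda L:[(300+(a+.5)/6-.5,205+(b+.5)/6-.5) for a,b in L]
C=ray(d,q([(127,70),(685,172),(638,450),(80,352)]),53)
print(C.round(1))
TL,TR,BR,BL=C
print("len",np.linalg.norm(TL-TR),np.linalg.norm(BL-BR),np.linalg.norm(TL-BL),np.linalg.norm(TR-BR))
ctr=C.mean(0);ax=(TL+BL-TR-BR);print(ctr,np.degrees(np.arctan2(ax[1],ax[0])))
ay=(BL+BR-TL-TR);print(np.degrees(np.arctan2(ay[1],ay[0])))
T=ray(d,q([(315,212),(305,285)]),55);print("tab",T.mean(0),np.linalg.norm(T[0]-T[1]))
# side view
s=snapshot("side");f=s["frame"]
cv2.imwrite("pics/sidez.png",cv2.resize(f[175:305,265:410],None,fx=5,fy=5,interpolation=cv2.INTER_CUBIC))
E
```

```text
[[ 628.8  -71.2   53. ]
 [ 587.9 -266.9   53. ]
 [ 490.4 -246.5   53. ]
 [ 529.5  -52.1   53. ]]
len 199.89185494378188 198.30609027790413 101.08313642793107 99.58576439267898
[ 559.16066567 -159.19706718   53.        ] 78.42377469249978
168.64135533523094
tab [ 563.82585556 -133.69051002   55.        ] 25.994813817975054
```

View pics/sidez.png

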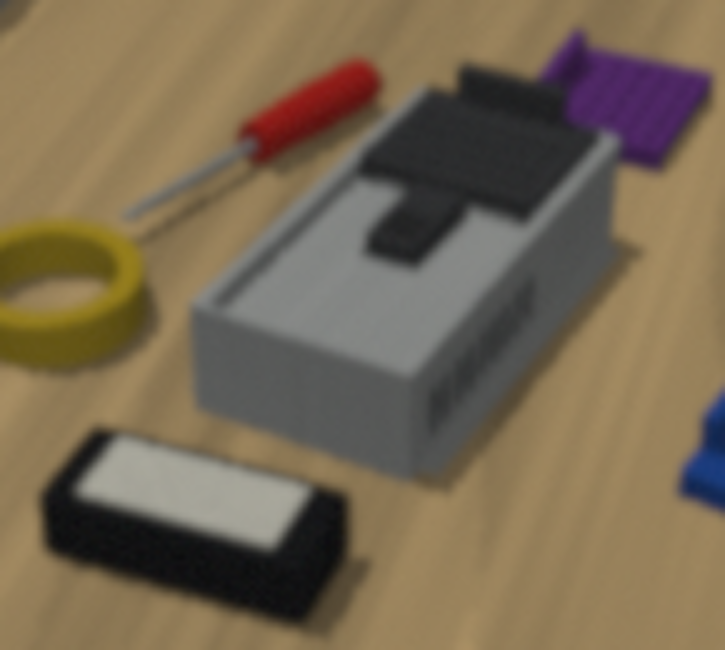

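```bash
cat >> h.py <<'E'
from scipy.spatial.transform import Rotation as Ro
C0=np.array([559.2,-159.2,0]);YAW=78.5
RD=Ro.from_euler('z',YAW,degrees=True).as_matrix()
def dw(p):return C0+RD@np.array(p,float)
def wd(p):return RD.T@(np.array(p)-C0)
def tool():
    s=sense();return np.array(s['tool_pos']),Ro.from_euler('xyz',s['tcp_rot'],degrees=True).as_matrix(),s
E
python3 - <<'E'
from h import *
p,R,s=tool();print(p,R.round(3))
ty=R[:,1];print("tool y yaw",np.degrees(np.arctan2(ty[1],ty[0])))
print("tab",dw([10,0,55]),"behind",dw([-130,0,60]),"tool delta to tab z150",R.T@(dw([10,0,150])-p))
for yd in (YAW,YAW+90,YAW-90,YAW-180):
  y=np.array([np.cos(np.radians(yd)),np.sin(np.radians(yd)),0]);x=np.array([0,0,-1.]);Rt=np.c_[x,y,np.cross(x,y)]
  print(yd,Ro.from_matrix(R.T@Rt).as_rotvec())
E
```

```text
[270.45790026 535.39648236 230.92037925] [[-0.     0.451  0.893]
 [-0.001  0.893 -0.451]
 [-1.    -0.001 -0.   ]]
tool y yaw 63.195845636555156
tab [ 561.19367934 -149.40075295   55.        ] behind [ 533.28216853 -286.5902116    60.        ] tool delta to tab z150 [  81.20295292 -480.0619506   568.30384349]
78.5 [-2.67107885e-01 -1.16964248e-04  6.19811770e-04]
168.5 [-1.83790415e+00 -6.00444383e-04  4.09801571e-04]
-11.5 [1.30368839e+00 3.80918949e-04 5.58125344e-04]
-101.5 [2.87448463e+00 8.96154211e-04 1.69112638e-04]
```

>>> drive_tool([
  [255, -0.02, -0.01, 0.012, 0.03, 0, 0],
  [255, -0.04, -0.03, 0.035, 0.09, 0, 0],
  [255, -0.05, -0.055, 0.065, 0.16, 0, 0],
  [255, -0.06, -0.08, 0.095, 0.23, 0, 0],
  [255, -0.06, -0.105, 0.125, 0.3, 0, 0],
  [255, -0.06, -0.13, 0.155, 0.37, 0, 0],
  [255, -0.06, -0.155, 0.183, 0.44, 0, 0],
  [255, -0.06, -0.18, 0.213, 0.51, 0, 0],
  [255, -0.06, -0.205, 0.243, 0.58, 0, 0],
  [255, -0.06, -0.23, 0.272, 0.65, 0, 0],
])

```text
time: 1.13
tool_pos: [409.9, 205.8, 291.5]
tcp_rot: [79.6, 90.0, 15.4]
ft_force: [0.7, -0.0, 0.7]
finger_gap: 0.4
```

```bash
cat > st.py <<'E'
from h import *
import sys
p,R,s=tool();print("t",s['time'],"tcp",p.round(1),"drv",wd(p).round(1),"F",s['ft_force'].round(1),"gap",s['finger_gap'],"q",s['joint_pos'].round(0))
y=np.array([np.cos(np.radians(-11.5)),np.sin(np.radians(-11.5)),0]);x=np.array([0,0,-1.]);Rt=np.c_[x,y,np.cross(x,y)]
print("turn",Ro.from_matrix(R.T@Rt).as_rotvec().round(4))
a=[float(v) for v in sys.argv[1:4]]
print("delta m",(R.T@(dw(a)-p)/1000).round(4))
E
python3 st.py 10 0 150
```

```text
t 1.1333 tcp [409.9 205.8 291.5] drv [327.9 219.  291.5] F [ 0.7 -0.   0.7] gap 0.4400822327736567 q [ 20. -16. 101.  -0.  95.  -6.]
turn [ 6.505e-01 -1.000e-04 -7.000e-04]
delta m [ 0.1415 -0.0183  0.3856]
```

>>> drive_tool([
  [255, 0.01, -0.002, 0.03, 0.06, 0, 0],
  [255, 0.02, -0.004, 0.07, 0.13, 0, 0],
  [255, 0.035, -0.006, 0.11, 0.21, 0, 0],
  [255, 0.05, -0.008, 0.15, 0.29, 0, 0],
  [255, 0.07, -0.01, 0.19, 0.37, 0, 0],
  [255, 0.09, -0.012, 0.23, 0.45, 0, 0],
  [255, 0.11, -0.014, 0.27, 0.52, 0, 0],
  [255, 0.125, -0.016, 0.31, 0.58, 0, 0],
  [255, 0.135, -0.0175, 0.35, 0.62, 0, 0],
  [255, 0.1415, -0.0183, 0.3856, 0.6505, 0, 0],
])

```text
time: 1.97
tool_pos: [558.9, -143.0, 149.4]
tcp_rot: [-101.2, 89.9, 157.4]
ft_force: [0.6, 0.9, 0.9]
finger_gap: 0.1
```

```bash
python3 st.py 10 0 65; python3 - <<'E'
from h import *
for n in("top","wrist"):
    d=snapshot(n);cv2.imwrite(f"pics/{n}1.png",d["frame"])
E
```

```text
t 1.9667 tcp [ 558.9 -143.   149.4] drv [ 15.9   3.5 149.4] F [0.6 0.9 0.9] gap 0.13019643622364702 q [-19.   7.  94.   0.  79.  -8.]
turn [ 0.0009 -0.0003  0.0017]
delta m [0.0844 0.0037 0.0059]
```

View pics/wrist1.png

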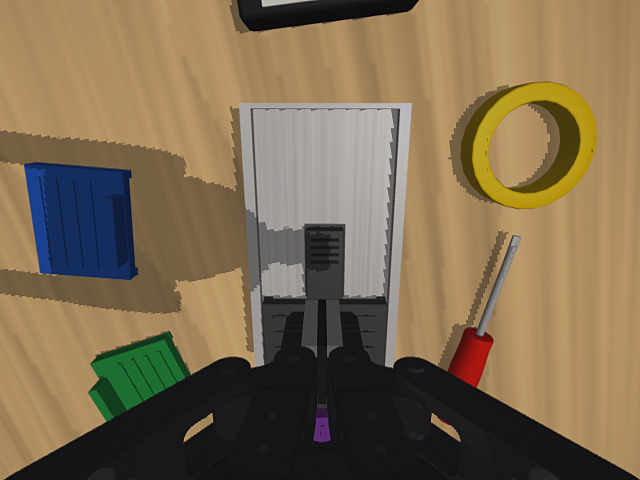

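The wrist view shows the box from the front, its front edge at (240..412,104) and the tab end at (306..344,225). I'll cross-check the pose with these.

```bash
python3 - <<'E'
from h import *
d=snapshot("wrist");f=d["frame"]
cv2.imwrite("pics/wz.png",cv2.resize(f[90:330,225:425],None,fx=2.5,fy=2.5))
p=ray(d,[(306,225),(344,225)],55);print("tab end drv",[wd(v).round(1) for v in p])
p=ray(d,[(240,104),(412,104)],53);print("box front",[wd(v).round(1) for v in p])
E
python3 st.py 10 0 65
```

```text
tab end drv [array([27.9, 13. , 55. ]), array([ 27.8, -11. ,  55. ])]
box front [array([99.8, 50.2, 53. ]), array([ 99.5, -49.5,  53. ])]
t 2.1167 tcp [ 558.7 -143.7  148.9] drv [ 15.1   3.6 148.9] F [0.5 1.  0.1] gap 0.15625824345220912 q [-20.   7.  94.  -0.  79.  -8.]
turn [-0.0008 -0.0002  0.0034]
delta m [0.0839 0.0039 0.0051]
```

View pics/wz.png

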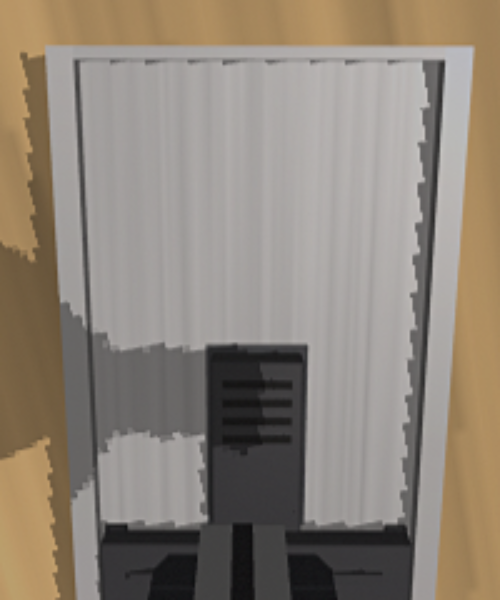

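The box front measures x=100, y=±50 in the driver frame, so the pose is confirmed. Next I press the tab.

>>> drive_tool([
  [255, 0.01, 0.002, 0.003, 0, 0, 0],
  [255, 0.025, 0.0039, 0.005, 0, 0, 0],
  [255, 0.045, 0.0039, 0.005, 0, 0, 0],
  [255, 0.06, 0.0039, 0.005, 0, 0, 0],
  [255, 0.072, 0.0039, 0.005, 0, 0, 0],
  [255, 0.08, 0.0039, 0.005, 0, 0, 0],
  [255, 0.084, 0.0039, 0.005, 0, 0, 0],
  [255, 0.087, 0.0039, 0.005, 0, 0, 0],
  [255, 0.089, 0.0039, 0.005, 0, 0, 0],
  [255, 0.089, 0.0039, 0.005, 0, 0, 0],
])

```text
time: 2.95
tool_pos: [562.5, -147.0, 62.5]
tcp_rot: [83.4, 90.0, -17.9]
ft_force: [0.1, -0.3, -0.7]
finger_gap: -0.1
```

```bash
python3 st.py 10 0 45
```

```text
t 2.95 tcp [ 562.5 -147.    62.5] drv [12.6 -0.8 62.5] F [ 0.1 -0.3 -0.7] gap -0.10329968421662468 q [-20.  13.  98.   0.  70.  -8.]
turn [ 0.0034  0.0001 -0.0008]
delta m [ 0.0175 -0.0008  0.0026]
```

>>> drive_tool([
  [255, 0.003, -0.0005, 0.002, 0, 0, 0],
  [255, 0.006, -0.0005, 0.002, 0, 0, 0],
  [255, 0.009, -0.0005, 0.002, 0, 0, 0],
  [255, 0.012, -0.0005, 0.002, 0, 0, 0],
  [255, 0.014, -0.0005, 0.002, 0, 0, 0],
  [255, 0.0155, -0.0005, 0.002, 0, 0, 0],
  [255, 0.0165, -0.0005, 0.002, 0, 0, 0],
  [255, 0.0175, -0.0005, 0.002, 0, 0, 0],
  [255, 0.0178, -0.0005, 0.002, 0, 0, 0],
  [255, 0.0178, -0.0005, 0.002, 0, 0, 0],
])

```text
time: 3.78
tool_pos: [561.7, -149.2, 45.1]
tcp_rot: [65.1, 89.9, -36.2]
ft_force: [-1.5, -1.9, 7.6]
finger_gap: -0.0
```

```bash
python3 st.py 10 0 45
```

```text
t 3.7833 tcp [ 561.7 -149.2   45.1] drv [10.3 -0.5 45.1] F [-1.5 -1.9  7.6] gap -0.017233611473628375 q [-20.  14.  98.  -0.  68.  -9.]
turn [ 0.0032  0.0005 -0.001 ]
delta m [ 0.0001 -0.0005  0.0003]
```

>>> drive_tool([
  [255, 0.0005, 0, 0, 0, 0, 0],
  [255, 0.001, 0, 0, 0, 0, 0],
  [255, 0.001, 0, 0, 0, 0, 0],
  [255, 0.001, 0, 0, 0, 0, 0],
  [255, 0.001, 0, 0, 0, 0, 0],
  [255, -0.005, 0, 0, 0, 0, 0],
  [255, -0.015, 0, 0, 0, 0, 0],
  [255, -0.035, 0, 0, 0, 0, 0],
  [255, -0.055, 0, 0, 0, 0, 0],
  [255, -0.065, 0, 0, 0, 0, 0],
])

```text
time: 4.62
tool_pos: [562.1, -148.9, 111.9]
tcp_rot: [88.4, 89.9, -12.9]
ft_force: [0.6, -0.4, 0.4]
finger_gap: -0.2
```

```bash
python3 st.py -135 0 115; python3 - <<'E'
from h import *
for n in("side","wrist"):
    d=snapshot(n);f=d["frame"]
    f=cv2.resize(f[175:305,265:410],None,fx=5,fy=5,interpolation=2) if n=="side" else f
    cv2.imwrite(f"pics/{n}2.png",f)
E
```

```text
t 4.6167 tcp [ 562.1 -148.9  111.9] drv [ 10.7  -0.8 111.9] F [ 0.6 -0.4  0.4] gap -0.19225322879242873 q [-20.   9.  96.   0.  75.  -9.]
turn [ 0.0034  0.0001 -0.0023]
delta m [-0.0031 -0.0013  0.1457]
```

View pics/wrist2.png

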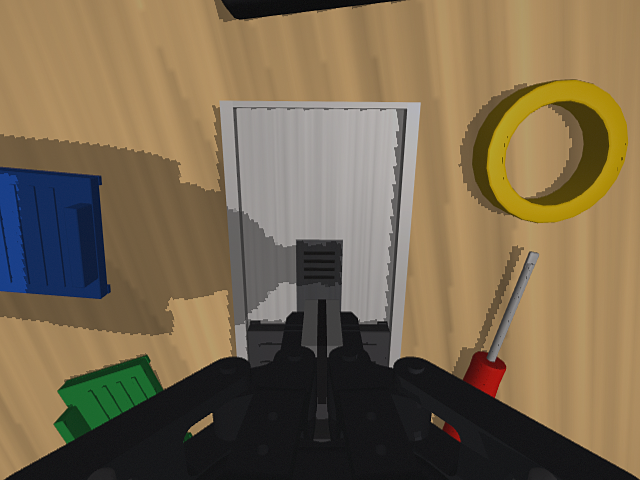

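View pics/side2.png

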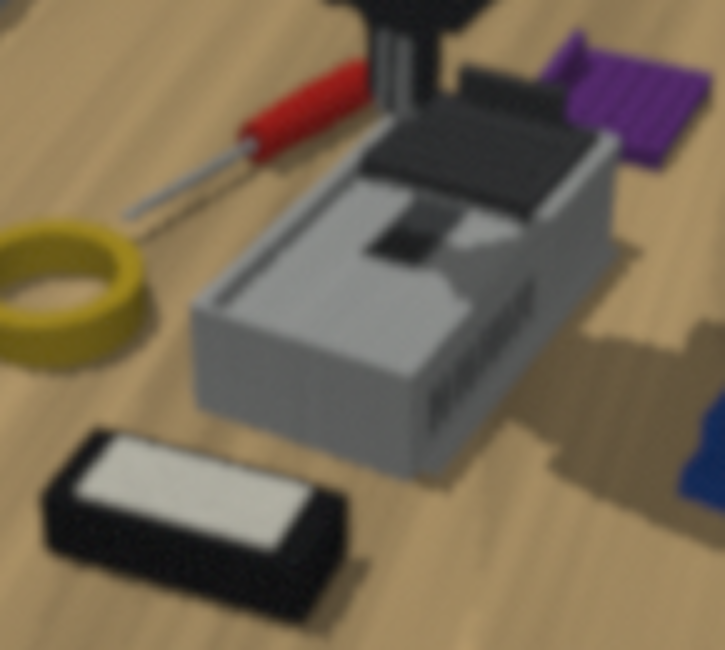

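The tab now looks flush with the deck and the cover is still seated. Next I move behind the cover wall.

>>> drive_tool([
  [255, -0.003, 0, 0.01, 0, 0, 0],
  [255, -0.005, -0.001, 0.03, 0, 0, 0],
  [255, -0.005, -0.001, 0.055, 0, 0, 0],
  [255, -0.005, -0.001, 0.085, 0, 0, 0],
  [255, -0.005, -0.001, 0.11, 0, 0, 0],
  [255, -0.004, -0.001, 0.13, 0, 0, 0],
  [255, -0.003, -0.001, 0.14, 0, 0, 0],
  [255, -0.003, -0.001, 0.1457, 0, 0, 0],
  [255, -0.003, -0.001, 0.1457, 0.003, 0, 0],
  [255, -0.003, -0.001, 0.1457, 0.003, 0, 0],
])

```text
time: 5.55
tool_pos: [531.4, -290.8, 111.6]
tcp_rot: [-129.5, 89.9, 129.0]
ft_force: [-0.1, -0.2, 0.7]
finger_gap: 0.1
```

```bash
python3 st.py -130 0 57; python3 - <<'E'
from h import *
d=snapshot("wrist");cv2.imwrite("pics/w3.png",d["frame"])
E
```

```text
t 5.55 tcp [ 531.4 -290.8  111.6] drv [-134.5    1.   111.6] F [-0.1 -0.2  0.7] gap 0.05058036039359971 q [-34.  13.  92.   0.  75. -22.]
turn [-0.0002 -0.0009  0.001 ]
delta m [ 0.0546  0.001  -0.0044]
```

View pics/w3.png

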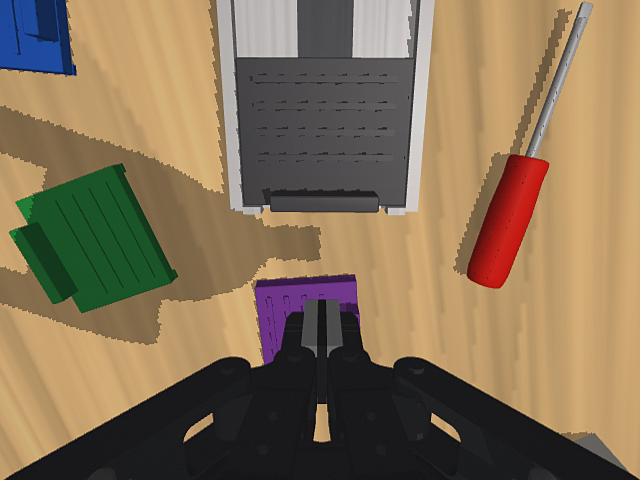

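The wrist view shows the fingers centred behind the thumb wall (272..378,203), and the purple look-alike below is clear. Now I lower the tool.

>>> drive_tool([
  [255, 0.005, 0.001, 0, 0, 0, 0],
  [255, 0.015, 0.001, 0, 0, 0, 0],
  [255, 0.028, 0.001, 0, 0, 0, 0],
  [255, 0.04, 0.001, 0, 0, 0, 0],
  [255, 0.048, 0.001, 0, 0, 0, 0],
  [255, 0.053, 0.001, -0.003, 0, 0, 0],
  [255, 0.055, 0.001, -0.008, 0, 0, 0],
  [255, 0.055, 0.001, -0.012, 0, 0, 0],
  [255, 0.055, 0.001, -0.014, 0, 0, 0],
  [255, 0.055, 0.001, -0.014, 0, 0, 0],
])

```text
time: 6.43
tool_pos: [536.1, -277.6, 58.1]
tcp_rot: [76.2, 89.9, -25.3]
ft_force: [-0.5, 0.2, 0.1]
finger_gap: 0.2
```

```bash
python3 st.py -11 0 56
```

```text
t 6.4333 tcp [ 536.1 -277.6   58.1] drv [-120.6   -1.    58.1] F [-0.5  0.2  0.1] gap 0.16251505729862042 q [-32.  16.  94.   0.  70. -21.]
turn [ 0.0009  0.0003 -0.0011]
delta m [ 0.002  -0.0009 -0.1096]
```

>>> drive_tool([
  [255, 0.001, -0.0005, -0.004, 0, 0, 0],
  [255, 0.002, -0.0009, -0.008, 0, 0, 0],
  [255, 0.002, -0.0009, -0.012, 0, 0, 0],
  [255, 0.002, -0.0009, -0.015, 0, 0, 0],
  [255, 0.002, -0.0009, -0.018, 0, 0, 0],
  [255, 0.002, -0.0009, -0.021, 0, 0, 0],
  [255, 0.002, -0.0009, -0.025, 0, 0, 0],
  [255, 0.002, -0.0009, -0.029, 0, 0, 0],
  [255, 0.002, -0.0009, -0.034, 0, 0, 0],
  [255, 0.002, -0.0009, -0.039, 0, 0, 0],
])

```text
time: 7.27
tool_pos: [542.5, -239.2, 55.4]
tcp_rot: [61.2, 90.0, -40.2]
ft_force: [-1.2, -0.9, 1.5]
finger_gap: -0.1
```

```bash
python3 st.py -11 0 56; python3 - <<'E'
from h import *
d=snapshot("wrist");cv2.imwrite("pics/w4.png",d["frame"])
E
```

```text
t 7.2667 tcp [ 542.5 -239.2   55.4] drv [-81.7   0.4  55.4] F [-1.2 -0.9  1.5] gap -0.09453709610005132 q [-29.  15.  96.  -0.  69. -17.]
turn [ 0.0001  0.0001 -0.0002]
delta m [-0.0006  0.0005 -0.0707]
```

View pics/w4.png

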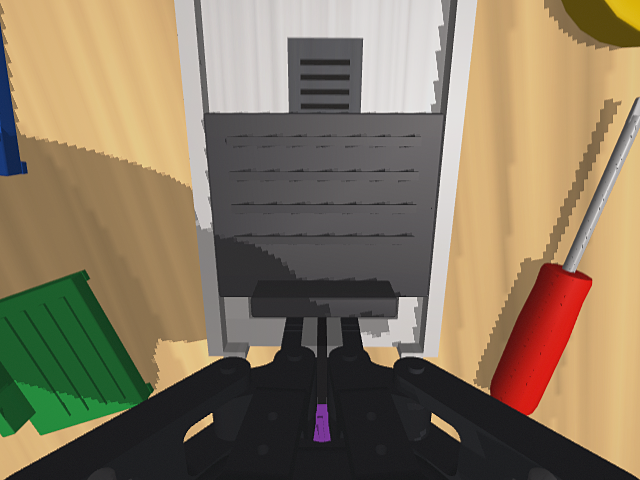

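The cover is sliding straight over the tab, its front edge at row 113, so I continue.

>>> drive_tool([
  [255, 0, 0, -0.006, 0, 0, 0],
  [255, 0, 0, -0.013, 0, 0, 0],
  [255, 0, 0, -0.021, 0, 0, 0],
  [255, 0, 0, -0.03, 0, 0, 0],
  [255, 0, 0, -0.039, 0, 0, 0],
  [255, 0, 0, -0.048, 0, 0, 0],
  [255, 0, 0, -0.056, 0, 0, 0],
  [255, 0, 0, -0.063, 0, 0, 0],
  [255, 0, 0, -0.068, 0, 0, 0],
  [255, 0, 0, -0.071, 0, 0, 0],
])

```text
time: 8.15
tool_pos: [556.7, -169.2, 55.4]
tcp_rot: [94.1, 90.0, -7.3]
ft_force: [-0.2, -1.5, 1.3]
finger_gap: -0.1
```

```bash
python3 st.py -60 0 56; python3 - <<'E'
from h import *
d=snapshot("wrist");cv2.imwrite("pics/w5.png",d["frame"])
E
```

```text
t 8.15 tcp [ 556.7 -169.2   55.4] drv [-10.3   0.5  55.4] F [-0.2 -1.5  1.3] gap -0.1387362807855745 q [-22.  13.  98.   0.  69. -11.]
turn [ 0.0008 -0.     -0.0001]
delta m [-0.0006  0.0005  0.0497]
```

View pics/w5.png

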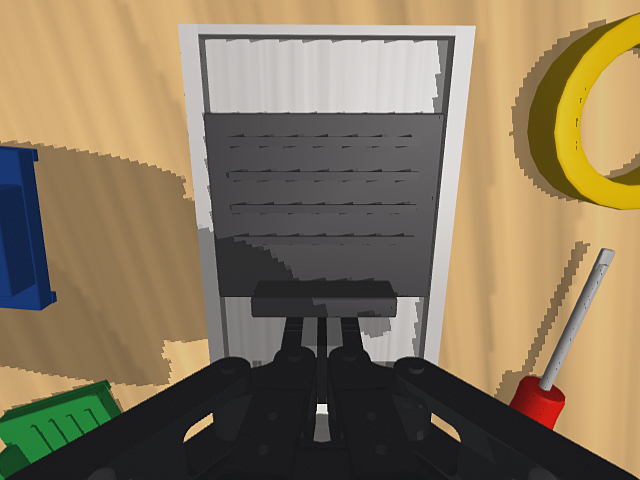

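Now I back away from the wall, then go up.

>>> drive_tool([
  [255, 0, 0, 0.005, 0, 0, 0],
  [255, 0, 0, 0.015, 0, 0, 0],
  [255, -0.002, 0, 0.03, 0, 0, 0],
  [255, -0.01, 0, 0.04, 0, 0, 0],
  [255, -0.03, 0, 0.05, 0, 0, 0],
  [255, -0.06, 0, 0.05, 0, 0, 0],
  [255, -0.09, 0, 0.05, 0, 0, 0],
  [255, -0.11, 0, 0.05, 0, 0, 0],
  [255, -0.12, 0, 0.05, 0, 0, 0],
  [255, -0.12, 0, 0.05, 0, 0, 0],
])

```text
time: 9.03
tool_pos: [547.9, -220.7, 179.0]
tcp_rot: [74.3, 89.7, -27.3]
ft_force: [1.1, 0.4, 1.0]
finger_gap: 0.2
```

```bash
python3 st.py -60 0 176; python3 - <<'E'
from h import *
d=snapshot("wrist");cv2.imwrite("pics/w6.png",d["frame"])
d=snapshot("side");cv2.imwrite("pics/s6.png",cv2.resize(d["frame"][175:305,265:410],None,fx=5,fy=5,interpolation=2))
E
```

```text
t 9.0333 tcp [ 547.9 -220.7  179. ] drv [-62.5  -1.2 179. ] F [1.1 0.4 1. ] gap 0.24471451383689377 q [-27.   7.  91.  -0.  81. -15.]
turn [-0.0008  0.0015 -0.0055]
delta m [ 0.003  -0.0012 -0.0025]
```

View pics/w6.png

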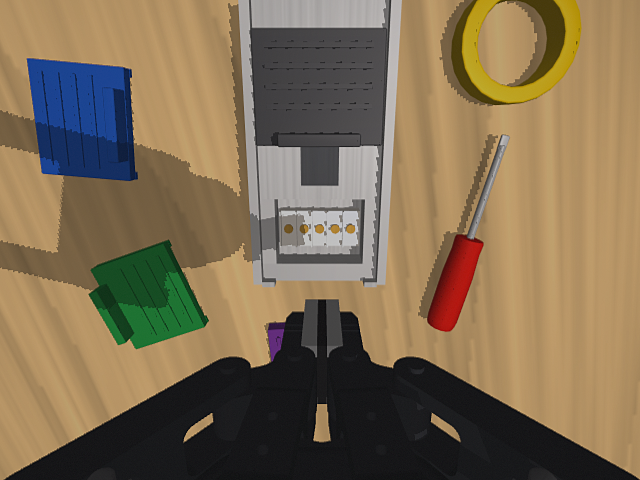

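View pics/s6.png

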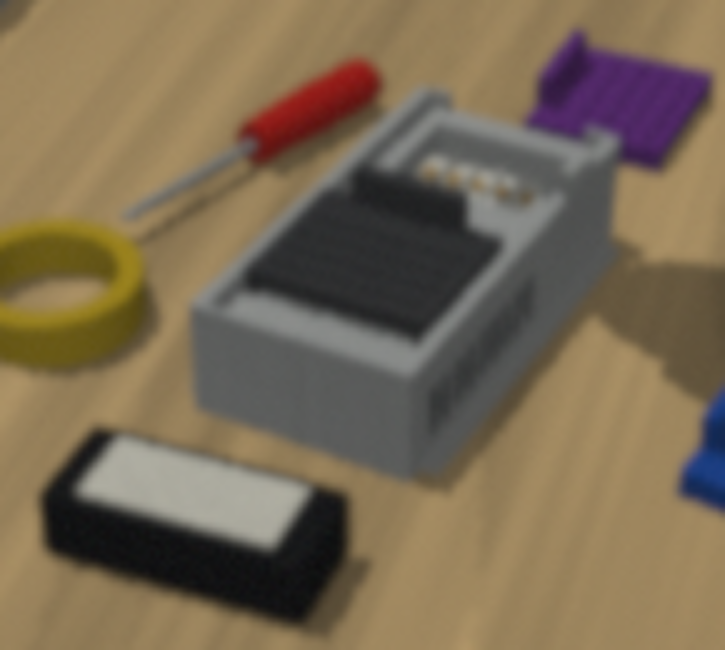

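The bay at (320,230) in the wrist view is uncovered, and the cover lies flat with its front edge at row 28. I'll measure the cover's position before handing in.

```bash
python3 - <<'E'
from h import *
d=snapshot("wrist")
p=ray(d,[(251,28),(386,28)],58);w=[wd(v).round(1) for v in p];print("front edge drv",w)
E
```

```text
front edge drv [array([69.4, 43. , 58. ]), array([ 69.3, -37.9,  58. ])]
```

```bash
python3 - <<'E'
from bench import *
s=sense();print(s['qd'].round(2),s['ft_force'].round(1));print(hand_in())
E
```

```text
[ 0.33  0.79  0.81 -0.02  0.08  0.09] [-0.8  1.  -0.8]
the job is handed in; nothing more can be done
None
```

The terminal bay is open. I pressed the tab down with the shut fingertips, pushed the cover over it by its thumb wall, backed off, raised the arm and handed the job in after about 9 s.

**Tab:** I pressed it to a TCP height of 45.1 mm with about 7.6 N of reaction, then commanded 1 mm further. The pictures then showed it flush with the deck. I had no direct reading of the tab joint.

**Cover:** In the last wrist picture its front edge was at driver x ≈ 69 mm, so its origin is at about 34 mm, inside the allowed 5 to 66 mm. It looks flat between the rails and the bay is fully visible.

**Disagreement:** The edge measurement put the cover's middle about 2.5 mm off in y. The rails allow only about 1.5 mm, so I put this down to calibration and residual arm motion.

**Other objects:** The tape roll, screwdriver and power brick look unmoved in the last pictures, though I did not measure them. The fingers were about 120 mm above the deck and touching nothing. The force readings were within about 1 N of zero.

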